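# Release and slide open the cover of a PCR machine

## Robot

A 6-joint arm with a two-finger parallel gripper is mounted at the origin on the work surface. World frame = base frame: x ahead of the robot, y to its left, z up, the work surface at z = 0. Lengths are in m, angles in rad, forces in N, time in s.
With the tool pointing down it reaches from about 0.35 to 0.85 m from the base axis. Payload 8.1 kg.
Tool frame: the origin (TCP) lies at the very end of the fingers, on their centre line; the grasp point (between the pads) lies 19 mm behind it; z points along the fingers, y is the direction in which the jaws open and shut (so a half turn about z gives the same grasp; the last joint's range is limited). The gripper opens to 93 mm and grips with 3 to 60 N. Pads are 15 mm wide; open, the fingers measure 128 mm over their backs; the gripper's body (75 mm by 188 mm) begins 65 mm behind the grasp point.
Start: joints at [-1.432, 0.13, 1.488, -0, 1.523, -0.085], TCP at [0.133, -0.585, 0.219] pointing down, gripper open.
Joint ranges: [-2.96, 2.96], [-0.89, 2.26], [0.02, 2.5], [-1.34, 4.48], [0, 2.73], [-2.66, 2.66]. Speed limits (rad/s): [2.39, 2.39, 2.79, 3.14, 3.14, 3.14].

## Interface

Orientations are given as a rotation vector (axis times angle).
In Python, from workcell import read_state, camera, camera_model, hand_in gives the robot as it stands.
- The arm moves only by the tool apply_moves, never from a script. Its argument "moves" is a list of rows, each an object of numbers: "wx", "wy", "wz": the turn, a rotation vector about the tool's x, y, z in rad; "dx", "dy", "dz": the shift along the tool's x, y, z in mm; "grip": the finger opening in mm, from 0 to 93. In form: [{"wx": .., "wy": .., "wz": .., "dx": .., "dy": .., "dz": .., "grip": ..}, ...]. A call has 1 to 12 rows; each row shifts and turns the commanded pose from where the row before left it, along the tool's axes as they then stand; what a row does not reach is not made up. A row lasts 1/12 s, in which the tool goes at most 41.7 mm and 7.16 degrees, less where a joint would pass 70% of its speed; a pose out of reach is approached as far as the arm can. A call with a gripper value outside its range is refused whole. The fingers move at their own pace and stop on an object; the grip force is fixed at half the most. Time passes only in rows, so rows that do not move let the fingers close. It gives the time, the measured TCP pose, the force and the opening at its end, in the units of the state.
- read_state(): the state, without advancing time (a new reading comes with each control period).
- camera(name): name is "side" or "top"; returns (picture, depth): 384x512x3 uint8, red, green, blue; 384x512 float32, m along the optical axis (not along the pixel's ray), 0 where there is no reading.
- camera_model(name): a dict with "fx", "fy", "cx", "cy" (pixels), "R" (3x3) and "t" (3): a world point X has camera coordinates R X + t. Camera axes: x right, y down, z forward; pixel columns grow to the right and rows downward; lengths in m; the calibration is good to about 2 mm. A picture is of the moment at which its call begins. camera_model takes no time and is no camera call.
- hand_in(): hands the job in, once; it reports no verdict.
The state is a dict: "clock": time; "q": joint angles; "qvel": joint speeds; "joint_torque": joint torques, N m; "position": TCP position; "eef_rot": TCP orientation; "contact_force": force on the tool from outside, world axes, zero at the start; "wrist_torque": the same for the moment, N m; "gripper_width": finger opening in m.
Only numpy, scipy, OpenCV 4.12 (cv2) and the standard library are available. Lean on these libraries where they do the work, as an engineer would, in place of code of your own. Each camera call takes 0.05 s, during which the arm holds its last target.

## Task

Open the PCR machine's dark sliding cover with the fingertips: press its two blue release keys fully down together, one fingertip on each, and keep both down until the cover has crept back off its catches and stopped by itself. Then let go of the keys and push the cover by the front of its white ledge all the way back to its stop, and come clear. Grasp and lift nothing, and leave the tube tray in the block and everything else standing about undisturbed.

Things in the scene. Friction and masses are not known exactly. Their poses are not given: they have to be found in the camera images.
- machine: The white compact PCR machine, the only one on the bench: 330 deep (x), 240 wide (y), fixed. Origin: centre of its underside, on the bench. Its +x points from the key side (nearest the robot) to its rear, +y to its left seen from the robot; turned by up to 0.35 rad. Its flat deck is 150 above the bench. The cover runs between two low side rails, 163 above the bench.
- key_left_top (a point): Centre of the top of the left blue release key: a round push key, 25 diameter, at x = -123, y = +30 in the machine's frame. Its flat top is 161 above the bench when up (11 above the deck), 155 when fully down. The two keys' centres are 60 apart (35 between inner edges, 85 over outer edges); nothing but the cover stands within 40 of them.
- key_right_top (a point): The same on the right blue release key, at x = -123, y = -30 in the machine's frame.
- key_left (a joint): How far the left key is pressed, in m: 0 up, 0.006 fully down. It is pushed straight down against a spring, 1.4 N to start and 4 N fully down, and comes up by itself when let go.
- key_right (a joint): The same for the right key.
- cover (a joint): How far the dark cover has moved back along the machine's +x, m: 0 shut and caught, 0.10 fully open at its stop. Each key pressed past 0.0045 frees one of its two catches: it is free only with both keys down. Damped springs then creep it to about 0.025 in about 2 s, where it stops. From there it slides under a push of 1 to 3 N and stays where it is left.
- cover_ledge (a point): Middle of the upright front face of the white push ledge on the cover (moves with it). The face looks to the machine's -x, is 100 wide (y) and 24 high, 160 to 184 above the bench; behind it the ledge is 12 thick, then ramps down. Cover shut: point at x = -65, y = 0 in the machine's frame. The cover is 130 x 130, its top 160 above the bench, its front edge 15 before this face.
- tube_tray: Loose tray of 32 capped reaction tubes, 42 x 78 x 23, seated in the heated block under the cover, its top 143 above the bench. Origin: centre of its underside, at x = -25, y = 0, z = 120 in the machine's frame. To be left seated.
- dropper_bottle: Loose small green bottle with a pale label and a blue cap, 28 diameter, 50 high, standing on the machine's left shoulder beside the cover. Origin: centre of its underside. Leave alone.
- marker: Loose white and blue marker pen, 140 long (x), 14 thick, lying on the machine's right shoulder beside the cover. Origin: on its underside near the middle. Leave alone.
- tip_box: Loose blue pipette-tip box with a pale lid, 122 x 84 x 78 high, on the bench. Origin: centre of its underside. Leave alone.
- tube_rack: Loose orange rack of small tubes, 120 x 66 x 54 high, on the bench. Origin: centre of its underside. Leave alone.
- ethanol_bottle: Loose green bottle with a pale label and a blue cap, 68 diameter, 165 high, on the bench. Origin: centre of its underside. Leave alone.
- radio: Loose black hand-held radio standing upright, 32 x 56 x 110 plus an aerial to 193 high, on the bench. Origin: centre of its underside. Leave alone.
- pipette: Loose grey micropipette lying on the bench, 254 long (x), 44 wide, 24 high. Origin: on its underside near the middle. Leave alone.

How it is judged:
On the way, in this order (a step that is already met when the one before it is completed fails the run):
1. both release keys are pressed down together (value of joint each of key_left, key_right above 0.0045 m), for 0.2 s.
2. with both keys still down, the cover has crept back off its catches to the end of its springs (22 mm or more) (value of joint each of key_left, key_right above 0.0035 m and value of joint cover above 0.022 m), for 0.1 s.
At the end, for the whole second after the job is handed in: The cover is at its rear stop to within 7 mm, both keys are up again (within 1 mm), the tube tray still sits at rest in the block (within 6 mm), and every other loose thing is within 20 mm of where it stood (value of joint cover above 0.093 m and value of joint each of key_left, key_right below 0.001 m and linear speed of tube_tray below 0.02 m/s and distance of tube_tray from where it was at the start of the episode below 0.006 m and distance of each of dropper_bottle, marker, tip_box, tube_rack, ethanol_bottle, radio, pipette from where it was at the start of the episode below 0.02 m); the robot touches nothing.
It fails at once if a key was let go before the cover had crept clear of its catches, or the cover was forced (value of joint cover between 0.009 and 0.019 m and value of joint any of key_left, key_right below 0.002 m).
It fails at once if the tube tray was lifted or shoved (distance of tube_tray from where it was at the start of the episode above 0.01 m).
It fails at once if a bystander was knocked, pushed or lifted (distance of any of dropper_bottle, marker, tip_box, tube_rack, ethanol_bottle, radio, pipette from where it was at the start of the episode above 0.025 m).
It also fails if it takes over 45 s, if anything falls off the work surface, if the arm or the gripper's body presses on something with over 40 N, if the wrist force passes 120 N, or if a joint passes its speed limit or range.

## Working session

There is one attempt and no reset: what is moved stays moved. The work goes in short steps, Python scripts to look and compute and a tool call to move; the robot and the scene stay as the last step left them, time stands still between calls to the robot, and variables do not carry over. Pictures are saved under pics/ and viewed, and the job is handed in when it is done.

Besides the shell and the picture viewer there is one more tool, called after "Call:" in YAML: its name, and indented under it one key for each argument. apply_moves: Moves the arm, as the interface text tells. Its arguments: {"type":"object","properties":{"moves":{"type":"array","items":{"type":"object","properties":{"wx":{"type":"number"},"wy":{"type":"number"},"wz":{"type":"number"},"dx":{"type":"number"},"dy":{"type":"number"},"dz":{"type":"number"},"grip":{"type":"number"}}}}},"required":["moves"]}

```bash
mkdir -p pics
python3 - <<'E'
from workcell import *
import cv2,numpy as np
for n in("top","side"):
    p,d=camera(n); np.savez(f"{n}.npz",p=p,d=d); cv2.imwrite(f"pics/{n}0.png",p[:,:,::-1])
    m=camera_model(n); print(n,{k:np.round(v,3).tolist() for k,v in m.items()})
s=read_state(); print(s)
E
```

```text
top {'fx': 420.74, 'fy': 420.74, 'cx': 255.173, 'cy': 194.403, 'R': [[0.022, -1.0, 0.017], [-0.995, -0.024, -0.101], [0.102, -0.015, -0.995]], 't': [-0.038, 0.54, 1.605]}
side {'fx': 379.696, 'fy': 379.696, 'cx': 260.759, 'cy': 195.195, 'R': [[0.996, -0.085, 0.006], [-0.043, -0.562, -0.826], [0.074, 0.823, -0.563]], 't': [-0.536, 0.133, 1.159]}
{'clock': 0.1, 'q': array([-1.43236551e+00,  1.31058980e-01,  1.48914895e+00, -9.37224894e-06,
        1.52295913e+00, -8.53951488e-02]), 'qvel': array([ 0.00145236, -0.00234473, -0.00310352, -0.00026933, -0.00087596,
       -0.0012827 ]), 'joint_torque': array([ 2.67557280e-04, -5.61340570e+01, -4.93094766e+01,  7.68810301e-02,
        2.90262583e-02, -5.74818000e-05]), 'position': array([ 0.13313082, -0.58454459,  0.21772002]), 'eef_rot': array([-3.12037587e+00, -3.50676529e-01,  8.02319194e-05]), 'contact_force': array([-0.18226795,  0.18941006, -0.57475086]), 'wrist_torque': array([0.00189177, 0.02168741, 0.05830463]), 'gripper_width': 0.09275528909859442}
```

View pics/top0.png

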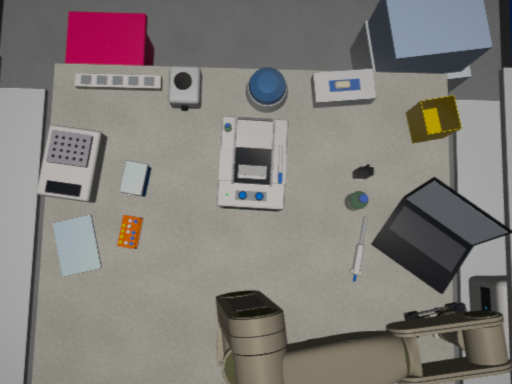

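View pics/side0.png

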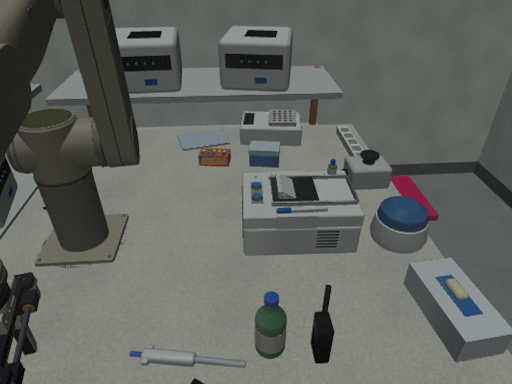

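Run:
```python
import cv2,numpy as np
for n in("top","side"):
    p=np.load(n+".npz")["p"]; h=cv2.cvtColor(p,cv2.COLOR_RGB2HSV)
    m=((h[...,0]>95)&(h[...,0]<130)&(h[...,1]>120)&(h[...,2]>60)).astype(np.uint8)
    k,l,st,c=cv2.connectedComponentsWithStats(m)
    for i in range(1,k):
        if st[i,4]>12: print(n,st[i],c[i].round(1))
p=np.load("top.npz")["p"]
```

```text
top [510   0   2  36  47] [510.8  14.7]
top [250  69  33  33 783] [265.3  85.7]
top [330  79  30  12 148] [345.7  85.4]
top [279 173   3  10  28] [279.9 177.5]
top [239 192   7   7  41] [242.  194.8]
top [256 193   7   7  42] [258.9 195.8]
top [360 194   8   8  50] [363.4 197.9]
top [353 275   3   6  13] [354.2 277.6]
side [145  79  13   6  66] [151.1  81.6]
side [255  78  12   5  59] [260.4  80. ]
side [250 155  29  12 212] [264.9 160.3]
side [331 159   4   6  22] [332.6 161.6]
side [253 182   7   5  28] [256.  183.8]
side [253 193   8   5  32] [256.7 195.1]
side [ 380  196   48   36 1182] [403.  212.3]
side [277 208  14   5  65] [283.6 209.9]
side [436 275  46  41 413] [460.9 300.1]
side [265 292  14  16 164] [271.5 298.5]
side [130 351  11   5  44] [134.9 353.2]
```

```bash
cat > h.py <<'E'
from workcell import *
import cv2,numpy as np
def ray(n,u,v,z):
    m=camera_model(n);R=np.array(m["R"]);t=np.array(m["t"])
    c=-R.T@t; d=R.T@np.array([(u-m["cx"])/m["fx"],(v-m["cy"])/m["fy"],1])
    return c+d*(z-c[2])/d[2]
def cloud(n,d):
    m=camera_model(n);R=np.array(m["R"]);t=np.array(m["t"])
    v,u=np.mgrid[:d.shape[0],:d.shape[1]]
    P=np.stack([(u-m["cx"])/m["fx"]*d,(v-m["cy"])/m["fy"]*d,d],-1)
    return (P-t)@R
def proj(n,X):
    m=camera_model(n);c=np.array(m["R"])@X+np.array(m["t"])
    return m["fx"]*c[0]/c[2]+m["cx"],m["fy"]*c[1]/c[2]+m["cy"]
E
python3 - <<'E'
from h import *
for n,a,b in(("top",(242,194.8),(258.9,195.8)),("side",(256,183.8),(256.7,195.1))):
    A=ray(n,*a,.159);B=ray(n,*b,.159);dd=A-B
    print(n,A.round(4),B.round(4),((A+B)/2).round(4),np.linalg.norm(dd).round(4),"yaw",np.arctan2(-dd[0],dd[1]).round(4))
z=np.load("top.npz");P=cloud("top",z["d"])
m=(P[...,2]>.12)&(P[...,2]<.2)&(np.arange(512)[None]>205)&(np.arange(512)[None]<300)&(np.arange(384)[:,None]>112)&(np.arange(384)[:,None]<215)&(z["d"]>0)
pts=P[m][:,:2].astype(np.float32);r=cv2.minAreaRect(pts*1000);print(m.sum(),r)
yy=np.deg2rad(r[2]);print(yy)
zz=np.load("side.npz")
for n,(x0,x1,y0,y1) in(("top",(210,295,110,215)),("side",(235,365,150,255))):
    p=np.load(n+".npz")["p"][y0:y1,x0:x1,::-1];f=min(800/(x1-x0),600/(y1-y0));cv2.imwrite(f"pics/{n}crop.png",cv2.resize(p,None,fx=int(f),fy=int(f),interpolation=2))
E
```

```text
top [0.5244 0.0232 0.159 ] [ 0.5222 -0.0371  0.159 ] [ 0.5233 -0.0069  0.159 ] 0.0604 yaw -0.0355
side [0.5246 0.024  0.159 ] [ 0.5222 -0.0356  0.159 ] [ 0.5234 -0.0058  0.159 ] 0.0596 yaw -0.0413
5950 ((646.2720947265625, -12.35052490234375), (240.4481201171875, 330.4883728027344), 87.91299438476562)
1.5343712073014468
```

View pics/topcrop.png

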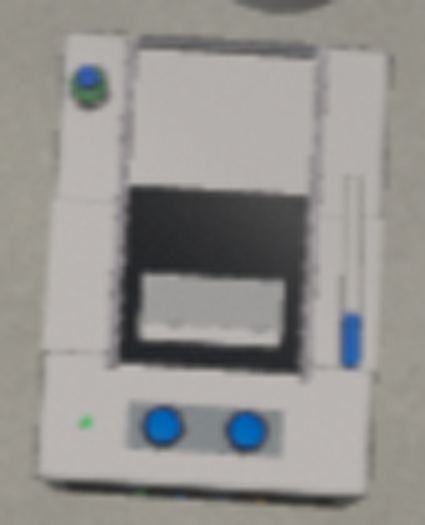

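View pics/sidecrop.png

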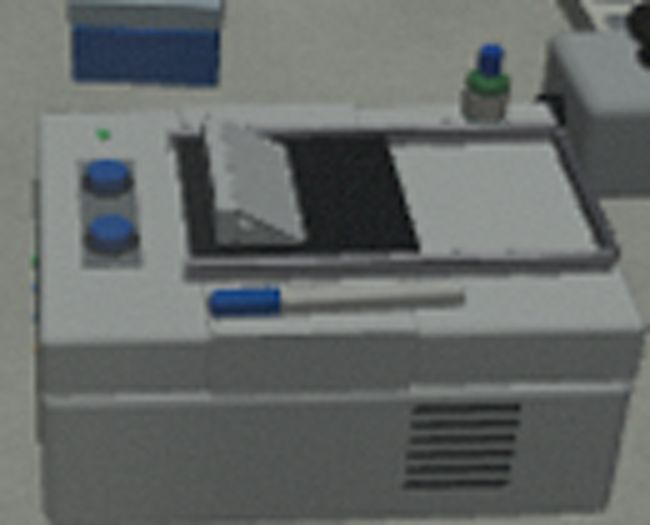

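Call:
apply_moves:
  moves:
    - {"wz": 0.087, "dz": -15, "grip": 44}
    - {"wz": 0.087, "dz": -15, "grip": 44}
    - {"wz": 0.087, "dz": -15, "grip": 44}
    - {"dx": 18, "dy": -29.5, "grip": 44}
    - {"dx": 18, "dy": -29.5, "grip": 44}
    - {"dx": 18, "dy": -29.5, "grip": 44}
    - {"dx": 18, "dy": -29.5, "grip": 44}
    - {"dx": 18, "dy": -29.5, "grip": 44}
    - {"dx": 18, "dy": -29.5, "grip": 44}
    - {"dx": 18, "dy": -29.5, "grip": 44}
    - {"dx": 18, "dy": -29.5, "grip": 44}
    - {"dx": 18, "dy": -29.5, "grip": 44}

```text
validation failed for argument at $.mo...
```

Call:
apply_moves:
  moves:
    - {"dx": 18, "dy": -29.5, "grip": 44}
    - {"dx": 18, "dy": -29.5, "grip": 44}
    - {"dx": 18, "dy": -29.5, "grip": 44}
    - {"dx": 18, "dy": -29.5, "grip": 44}
    - {"dx": 18, "dy": -29.5, "grip": 44}
    - {"dx": 18, "dy": -29.5, "grip": 44}
    - {"dx": 18, "dy": -29.5, "grip": 44}
    - {"dx": 18, "dy": -29.5, "grip": 44}
    - {"dx": 18, "dy": -29.5, "grip": 44}
    - {"dx": 18, "dy": -29.5, "grip": 44}
    - {"grip": 44}
    - {"grip": 44}

```text
validation failed for argument at $.mo...
```

```bash
cat > st.py <<'E'
from h import *
from scipy.spatial.transform import Rotation as Ro
s=read_state();R=Ro.from_rotvec(s["eef_rot"]).as_matrix()
print(s["clock"],s["position"].round(4),s["contact_force"].round(2),s["wrist_torque"].round(3),s["gripper_width"].round(4));print(R.round(4).tolist())
th=-.0368;M=np.array([[np.cos(th),-np.sin(th)],[np.sin(th),np.cos(th)]]);o=np.array([.5233,-.0065])+M@[.123,0]
print("machine frame",(M.T@(s["position"][:2]-o)).round(4),"target -.123,0; yaw",np.arctan2(R[1,0],R[0,0]).round(4))
E
python3 st.py
```

```text
Traceback (most recent call last):
  File "st.py", line 4, in <module>
    print(s["clock"],s["position"].round(4),s["contact_force"].round(2),s["wrist_torque"].round(3),s["gripper_width"].round(4));print(R.round(4).tolist())
                                                                                                   ^^^^^^^^^^^^^^^^^^^^^^^^
AttributeError: 'float' object has no attribute 'round'
```

The move call was refused, possibly because some fields were missing. I'll try one complete row.

Call:
apply_moves:
  moves:
    - {"wx": 0, "wy": 0, "wz": 0.087, "dx": 0, "dy": 0, "dz": -15, "grip": 44}

```text
clock: 0.18
position: [0.1329, -0.5829, 0.2295]
eef_rot: [-3.127, -0.216, 0.001]
contact_force: [-0.3, -0.2, -0.5]
gripper_width: 0.0897
```

```bash
sed -i 's/s\["gripper_width"\].round(4)/round(s["gripper_width"],4)/' st.py; python3 st.py
```

```text
0.1833 [ 0.1329 -0.5829  0.2295] [-0.32 -0.15 -0.48] [ 0.052 -0.014 -0.026] 0.0897
[[0.9905, 0.1377, -0.001], [0.1377, -0.9905, 0.0068], [-0.0, -0.0069, -1.0]]
machine frame [-0.492  -0.5904] target -.123,0; yaw 0.1381
```

Call:
apply_moves:
  moves:
    - {"wx": 0, "wy": 0, "wz": 0.087, "dx": 0, "dy": 0, "dz": -15, "grip": 44}
    - {"wx": 0, "wy": 0, "wz": 0.087, "dx": 0, "dy": 0, "dz": -15, "grip": 44}
    - {"wx": 0, "wy": 0, "wz": 0, "dx": 18, "dy": -29.5, "dz": 0, "grip": 44}
    - {"wx": 0, "wy": 0, "wz": 0, "dx": 18, "dy": -29.5, "dz": 0, "grip": 44}
    - {"wx": 0, "wy": 0, "wz": 0, "dx": 18, "dy": -29.5, "dz": 0, "grip": 44}
    - {"wx": 0, "wy": 0, "wz": 0, "dx": 18, "dy": -29.5, "dz": 0, "grip": 44}
    - {"wx": 0, "wy": 0, "wz": 0, "dx": 18, "dy": -29.5, "dz": 0, "grip": 44}
    - {"wx": 0, "wy": 0, "wz": 0, "dx": 18, "dy": -29.5, "dz": 0, "grip": 44}
    - {"wx": 0, "wy": 0, "wz": 0, "dx": 18, "dy": -29.5, "dz": 0, "grip": 44}
    - {"wx": 0, "wy": 0, "wz": 0, "dx": 18, "dy": -29.5, "dz": 0, "grip": 44}
    - {"wx": 0, "wy": 0, "wz": 0, "dx": 18, "dy": -29.5, "dz": 0, "grip": 44}
    - {"wx": 0, "wy": 0, "wz": 0, "dx": 18, "dy": -29.5, "dz": 0, "grip": 44}

```text
clock: 1.18
position: [0.3244, -0.2953, 0.2633]
eef_rot: [-3.141, 0.059, 0.0]
contact_force: [0.6, -1.3, -0.2]
gripper_width: 0.0441
```

```bash
python3 st.py
```

```text
1.1833 [ 0.3244 -0.2953  0.2633] [ 0.6 -1.3 -0.2] [-0.024 -0.033 -0.06 ] 0.0441
[[0.9993, -0.0375, -0.0002], [-0.0375, -0.9993, 0.0003], [-0.0002, -0.0003, -1.0]]
machine frame [-0.3111 -0.2959] target -.123,0; yaw -0.0375
```

Call:
apply_moves:
  moves:
    - {"wx": 0, "wy": 0, "wz": 0, "dx": 20, "dy": -30, "dz": 0, "grip": 44}
    - {"wx": 0, "wy": 0, "wz": 0, "dx": 20, "dy": -30, "dz": 0, "grip": 44}
    - {"wx": 0, "wy": 0, "wz": 0, "dx": 20, "dy": -30, "dz": 0, "grip": 44}
    - {"wx": 0, "wy": 0, "wz": 0, "dx": 20, "dy": -30, "dz": 0, "grip": 44}
    - {"wx": 0, "wy": 0, "wz": 0, "dx": 20, "dy": -30, "dz": 0, "grip": 44}
    - {"wx": 0, "wy": 0, "wz": 0, "dx": 20, "dy": -30, "dz": 0, "grip": 44}
    - {"wx": 0, "wy": 0, "wz": 0, "dx": 20, "dy": -30, "dz": 0, "grip": 44}
    - {"wx": 0, "wy": 0, "wz": 0, "dx": 20, "dy": -30, "dz": 0, "grip": 44}
    - {"wx": 0, "wy": 0, "wz": 0, "dx": 15, "dy": -25, "dz": 0, "grip": 44}
    - {"wx": 0, "wy": 0, "wz": 0, "dx": 0, "dy": 0, "dz": 0, "grip": 44}
    - {"wx": 0, "wy": 0, "wz": 0, "dx": 0, "dy": 0, "dz": 0, "grip": 44}

```text
clock: 2.1
position: [0.5088, -0.0372, 0.2629]
eef_rot: [-3.141, 0.054, 0.003]
contact_force: [1.0, -0.4, -0.2]
gripper_width: 0.0437
```

```bash
python3 st.py
```

```text
2.1 [ 0.5088 -0.0372  0.2629] [ 0.96 -0.42 -0.15] [-0.     0.011 -0.019] 0.0437
[[0.9994, -0.0341, -0.0016], [-0.0341, -0.9994, 0.0002], [-0.0016, -0.0001, -1.0]]
machine frame [-0.1363 -0.0312] target -.123,0; yaw -0.0341
```

Call:
apply_moves:
  moves:
    - {"wx": 0, "wy": 0, "wz": 0.002, "dx": 6.5, "dy": -15.5, "dz": 0, "grip": 44}
    - {"wx": 0, "wy": 0, "wz": 0, "dx": 6.5, "dy": -15.5, "dz": 20, "grip": 44}
    - {"wx": 0, "wy": 0, "wz": 0, "dx": 0, "dy": 0, "dz": 25, "grip": 44}
    - {"wx": 0, "wy": 0, "wz": 0, "dx": 0, "dy": 0, "dz": 20, "grip": 44}
    - {"wx": 0, "wy": 0, "wz": 0, "dx": 0, "dy": 0, "dz": 5, "grip": 44}
    - {"wx": 0, "wy": 0, "wz": 0, "dx": 0, "dy": 0, "dz": 0, "grip": 44}
    - {"wx": 0, "wy": 0, "wz": 0, "dx": 0, "dy": 0, "dz": 0, "grip": 44}

```text
clock: 2.68
position: [0.5228, -0.009, 0.1944]
eef_rot: [3.141, -0.063, 0.0]
contact_force: [1.3, 0.4, 0.3]
gripper_width: 0.0438
```

```bash
python3 st.py
python3 - <<'E'
from h import *
p,d=camera("side");cv2.imwrite("pics/s1.png",cv2.resize(p[140:260,220:350,::-1],None,fx=5,fy=5,interpolation=2))
p,d=camera("top");cv2.imwrite("pics/t1.png",cv2.resize(p[110:215,200:305,::-1],None,fx=5,fy=5,interpolation=2))
E
```

```text
2.6833 [ 0.5228 -0.009   0.1944] [1.32 0.43 0.32] [ 0.026 -0.002  0.003] 0.0438
[[0.9992, -0.0404, 0.0002], [-0.0404, -0.9992, -0.0002], [0.0002, 0.0002, -1.0]]
machine frame [-0.1234 -0.0025] target -.123,0; yaw -0.0404
```

View pics/s1.png

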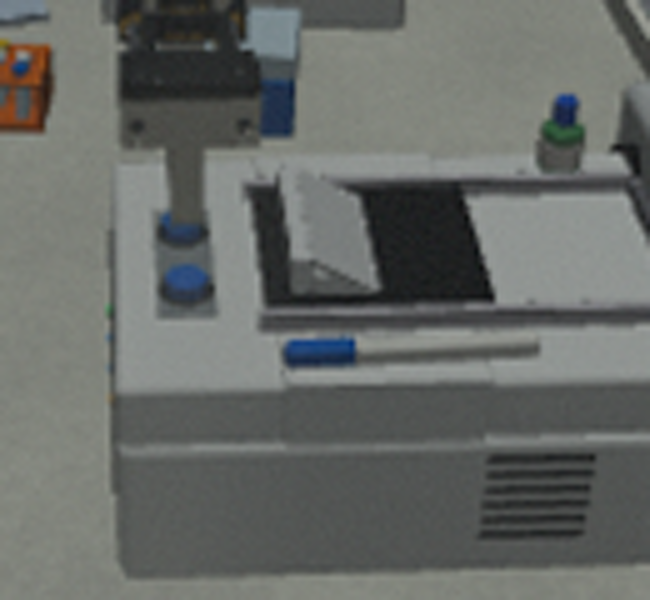

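View pics/t1.png

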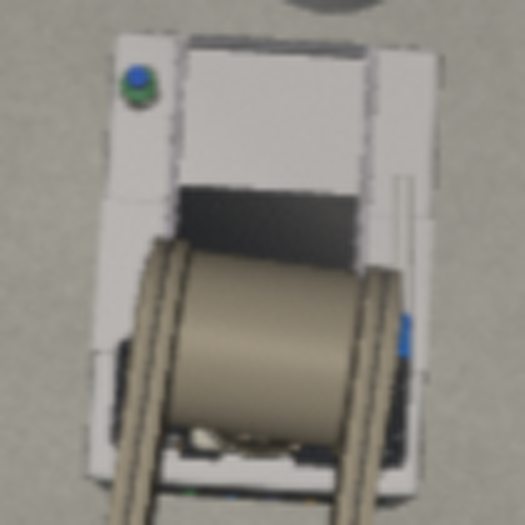

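Call:
apply_moves:
  moves:
    - {"wx": 0, "wy": 0, "wz": 0, "dx": 0, "dy": -2.5, "dz": 12, "grip": 44}
    - {"wx": 0, "wy": 0, "wz": 0, "dx": 0, "dy": 0, "dz": 12, "grip": 44}
    - {"wx": 0, "wy": 0, "wz": 0, "dx": 0, "dy": 0, "dz": 4, "grip": 44}
    - {"wx": 0, "wy": 0, "wz": 0, "dx": 0, "dy": 0, "dz": 0, "grip": 44}
    - {"wx": 0, "wy": 0, "wz": 0, "dx": 0, "dy": 0, "dz": 0, "grip": 44}
    - {"wx": 0, "wy": 0, "wz": 0, "dx": 0, "dy": 0, "dz": 0, "grip": 44}

```text
clock: 3.28
position: [0.5231, -0.0056, 0.1657]
eef_rot: [-3.141, 0.061, -0.0]
contact_force: [-0.2, 0.1, -0.5]
gripper_width: 0.0438
```

```bash
python3 st.py
```

```text
3.2833 [ 0.5231 -0.0056  0.1657] [-0.2   0.08 -0.5 ] [ 0.093  0.034 -0.011] 0.0438
[[0.9992, -0.0391, 0.0], [-0.0391, -0.9992, 0.0], [0.0, -0.0, -1.0]]
machine frame [-0.1232  0.0009] target -.123,0; yaw -0.0391
```

Call:
apply_moves:
  moves:
    - {"wx": 0, "wy": 0, "wz": 0, "dx": 0, "dy": 0, "dz": 4, "grip": 44}
    - {"wx": 0, "wy": 0, "wz": 0, "dx": 0, "dy": 0, "dz": 4, "grip": 44}
    - {"wx": 0, "wy": 0, "wz": 0, "dx": 0, "dy": 0, "dz": 3, "grip": 44}
    - {"wx": 0, "wy": 0, "wz": 0, "dx": 0, "dy": 0, "dz": 0, "grip": 44}
    - {"wx": 0, "wy": 0, "wz": 0, "dx": 0, "dy": 0, "dz": 0, "grip": 44}
    - {"wx": 0, "wy": 0, "wz": 0, "dx": 0, "dy": 0, "dz": 0, "grip": 44}

```text
clock: 3.78
position: [0.5239, -0.0057, 0.1558]
eef_rot: [3.141, -0.062, 0.003]
contact_force: [-1.0, -0.4, 7.4]
gripper_width: 0.044
```

```bash
python3 st.py
python3 - <<'E'
from h import *
p,d=camera("side");cv2.imwrite("pics/s2.png",cv2.resize(p[140:260,220:350,::-1],None,fx=5,fy=5,interpolation=2))
E
```

```text
3.7833 [ 0.5239 -0.0057  0.1558] [-0.95 -0.36  7.41] [0.099 0.262 0.028] 0.044
[[0.9992, -0.0392, 0.0022], [-0.0392, -0.9992, -0.0002], [0.0022, 0.0001, -1.0]]
machine frame [-0.1225  0.0008] target -.123,0; yaw -0.0392
```

View pics/s2.png

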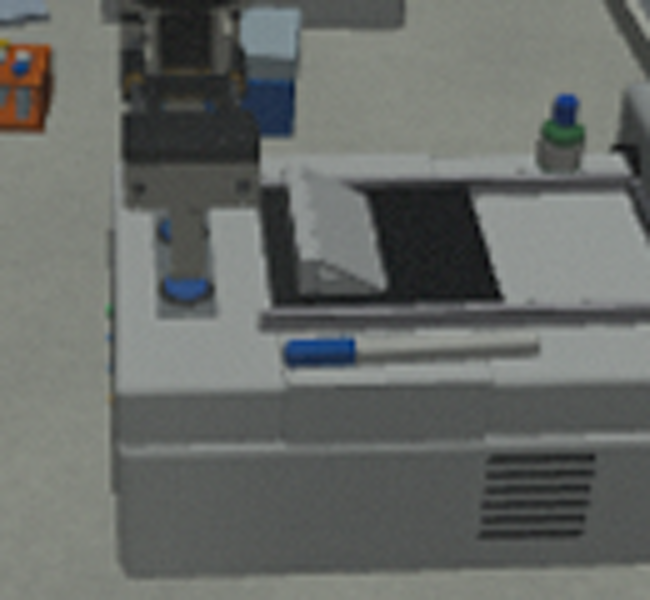

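Force is 7.4 N and the ledge has already shifted slightly, so both catches are free. I'll press a little more and hold.

Call:
apply_moves:
  moves:
    - {"wx": 0, "wy": 0, "wz": 0, "dx": 0, "dy": 0, "dz": 1.5, "grip": 44}
    - {"wx": 0, "wy": 0, "wz": 0, "dx": 0, "dy": 0, "dz": 0, "grip": 44}
    - {"wx": 0, "wy": 0, "wz": 0, "dx": 0, "dy": 0, "dz": 0, "grip": 44}
    - {"wx": 0, "wy": 0, "wz": 0, "dx": 0, "dy": 0, "dz": 0, "grip": 44}
    - {"wx": 0, "wy": 0, "wz": 0, "dx": 0, "dy": 0, "dz": 0, "grip": 44}
    - {"wx": 0, "wy": 0, "wz": 0, "dx": 0, "dy": 0, "dz": 0, "grip": 44}
    - {"wx": 0, "wy": 0, "wz": 0, "dx": 0, "dy": 0, "dz": 0, "grip": 44}
    - {"wx": 0, "wy": 0, "wz": 0, "dx": 0, "dy": 0, "dz": 0, "grip": 44}
    - {"wx": 0, "wy": 0, "wz": 0, "dx": 0, "dy": 0, "dz": 0, "grip": 44}
    - {"wx": 0, "wy": 0, "wz": 0, "dx": 0, "dy": 0, "dz": 0, "grip": 44}
    - {"wx": 0, "wy": 0, "wz": 0, "dx": 0, "dy": 0, "dz": 0, "grip": 44}
    - {"wx": 0, "wy": 0, "wz": 0, "dx": 0, "dy": 0, "dz": 0, "grip": 44}

```text
clock: 4.83
position: [0.5239, -0.0057, 0.1552]
eef_rot: [3.141, -0.061, 0.004]
contact_force: [-4.7, -0.0, 13.4]
gripper_width: 0.0442
```

Call:
apply_moves:
  moves:
    - {"wx": 0, "wy": 0, "wz": 0, "dx": 0, "dy": 0, "dz": 0, "grip": 44}
    - {"wx": 0, "wy": 0, "wz": 0, "dx": 0, "dy": 0, "dz": 0, "grip": 44}
    - {"wx": 0, "wy": 0, "wz": 0, "dx": 0, "dy": 0, "dz": 0, "grip": 44}
    - {"wx": 0, "wy": 0, "wz": 0, "dx": 0, "dy": 0, "dz": 0, "grip": 44}
    - {"wx": 0, "wy": 0, "wz": 0, "dx": 0, "dy": 0, "dz": 0, "grip": 44}
    - {"wx": 0, "wy": 0, "wz": 0, "dx": 0, "dy": 0, "dz": 0, "grip": 44}
    - {"wx": 0, "wy": 0, "wz": 0, "dx": 0, "dy": 0, "dz": 0, "grip": 44}
    - {"wx": 0, "wy": 0, "wz": 0, "dx": 0, "dy": 0, "dz": 0, "grip": 44}
    - {"wx": 0, "wy": 0, "wz": 0, "dx": 0, "dy": 0, "dz": 0, "grip": 44}
    - {"wx": 0, "wy": 0, "wz": 0, "dx": 0, "dy": 0, "dz": 0, "grip": 44}
    - {"wx": 0, "wy": 0, "wz": 0, "dx": 0, "dy": 0, "dz": 0, "grip": 44}
    - {"wx": 0, "wy": 0, "wz": 0, "dx": 0, "dy": 0, "dz": 0, "grip": 44}

```text
clock: 5.83
position: [0.5239, -0.0057, 0.1552]
eef_rot: [3.141, -0.062, 0.004]
contact_force: [-4.9, 0.6, 13.2]
gripper_width: 0.044
```

```bash
cat > ed.py <<'E'
# measure dark->light edge of the cover's rear and the ledge, in the side image, by cover plane
from h import *
th=-.0368;M=np.array([[np.cos(th),-np.sin(th)],[np.sin(th),np.cos(th)]]);o=np.array([.5233,-.0065])+M@[.123,0]
p,d=camera("side");g=cv2.cvtColor(p,cv2.COLOR_RGB2GRAY).astype(float)
for y in(-.045,-.03,-.055):
    xs=np.arange(-.09,.18,.001);v=[]
    for x in xs:
        w=o+M@[x,y];u=proj("side",np.array([*w,.16]));v.append(cv2.getRectSubPix(g.astype(np.float32),(1,1),(float(u[0]),float(u[1])))[0,0])
    gr=np.gradient(cv2.GaussianBlur(np.array(v)[None],(7,1),0)[0])
    i=np.argmax(gr*(xs>.02));print(y,"cover rear edge x",xs[i].round(4),"grad",gr[i].round(1),"=> cover",(xs[i]-.05).round(4))
cv2.imwrite("pics/s_%.1f.png"%read_state()["clock"],cv2.resize(p[140:260,220:350,::-1],None,fx=5,fy=5,interpolation=2))
E
python3 ed.py; python3 st.py; ls pics
```

```text
-0.045 cover rear edge x 0.074 grad 22.0 => cover 0.024
-0.03 cover rear edge x 0.074 grad 21.9 => cover 0.024
-0.055 cover rear edge x 0.074 grad 20.6 => cover 0.024
5.8833 [ 0.5239 -0.0057  0.1552] [-4.85  1.06 12.73] [0.123 0.865 0.009] 0.0438
[[0.9992, -0.0391, 0.0025], [-0.0391, -0.9992, -0.0003], [0.0025, 0.0002, -1.0]]
machine frame [-0.1224  0.0008] target -.123,0; yaw -0.0391
s1.png
s2.png
s_5.9.png
side0.png
sidecrop.png
t1.png
top0.png
topcrop.png
```

Hold one more second to be sure it has stopped, then look.

Call:
apply_moves:
  moves:
    - {"wx": 0, "wy": 0, "wz": 0, "dx": 0, "dy": 0, "dz": 0, "grip": 44}
    - {"wx": 0, "wy": 0, "wz": 0, "dx": 0, "dy": 0, "dz": 0, "grip": 44}
    - {"wx": 0, "wy": 0, "wz": 0, "dx": 0, "dy": 0, "dz": 0, "grip": 44}
    - {"wx": 0, "wy": 0, "wz": 0, "dx": 0, "dy": 0, "dz": 0, "grip": 44}
    - {"wx": 0, "wy": 0, "wz": 0, "dx": 0, "dy": 0, "dz": 0, "grip": 44}
    - {"wx": 0, "wy": 0, "wz": 0, "dx": 0, "dy": 0, "dz": 0, "grip": 44}
    - {"wx": 0, "wy": 0, "wz": 0, "dx": 0, "dy": 0, "dz": 0, "grip": 44}
    - {"wx": 0, "wy": 0, "wz": 0, "dx": 0, "dy": 0, "dz": 0, "grip": 44}
    - {"wx": 0, "wy": 0, "wz": 0, "dx": 0, "dy": 0, "dz": 0, "grip": 44}
    - {"wx": 0, "wy": 0, "wz": 0, "dx": 0, "dy": 0, "dz": 0, "grip": 44}
    - {"wx": 0, "wy": 0, "wz": 0, "dx": 0, "dy": 0, "dz": 0, "grip": 44}
    - {"wx": 0, "wy": 0, "wz": 0, "dx": 0, "dy": 0, "dz": 0, "grip": 44}

```text
clock: 6.88
position: [0.5239, -0.0057, 0.1552]
eef_rot: [3.141, -0.061, 0.004]
contact_force: [-4.8, 0.5, 14.0]
gripper_width: 0.0441
```

```bash
python3 ed.py; ls -t pics|head -1
```

```text
-0.045 cover rear edge x 0.074 grad 22.1 => cover 0.024
-0.03 cover rear edge x 0.074 grad 22.0 => cover 0.024
-0.055 cover rear edge x 0.074 grad 20.1 => cover 0.024
s_6.9.png
```

View pics/s_6.9.png

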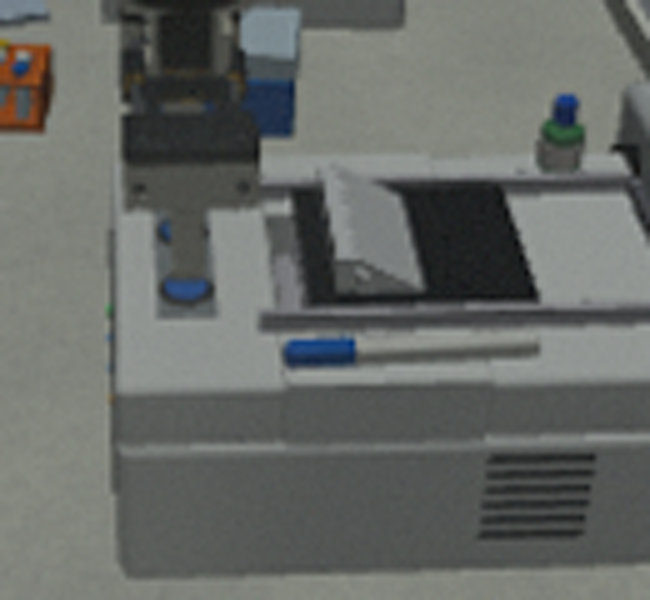

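Call:
apply_moves:
  moves:
    - {"wx": 0, "wy": 0, "wz": 0, "dx": 0, "dy": 0, "dz": -8, "grip": 44}
    - {"wx": 0, "wy": 0, "wz": 0, "dx": 0, "dy": 0, "dz": -8, "grip": 44}
    - {"wx": 0, "wy": 0, "wz": 0, "dx": 0, "dy": 0, "dz": 0, "grip": 44}
    - {"wx": 0, "wy": 0, "wz": 0, "dx": 15, "dy": 0, "dz": 0, "grip": 44}
    - {"wx": 0, "wy": 0, "wz": 0, "dx": 15, "dy": 0, "dz": 0, "grip": 44}
    - {"wx": 0, "wy": 0, "wz": 0, "dx": 10, "dy": 0, "dz": 0, "grip": 44}
    - {"wx": 0, "wy": 0, "wz": 0, "dx": 0, "dy": 0, "dz": 0, "grip": 44}
    - {"wx": 0, "wy": 0, "wz": 0, "dx": 0, "dy": 0, "dz": 0, "grip": 44}

```text
clock: 7.6
position: [0.5626, -0.0072, 0.1683]
eef_rot: [-3.141, 0.061, 0.002]
contact_force: [-0.1, -0.3, -0.6]
gripper_width: 0.0437
```

```bash
python3 st.py; python3 ed.py; ls -t pics|head -1
```

```text
7.6 [ 0.5626 -0.0072  0.1683] [-0.09 -0.31 -0.62] [0.025 0.032 0.002] 0.0437
[[0.9992, -0.0391, -0.0015], [-0.0391, -0.9992, 0.0002], [-0.0015, -0.0001, -1.0]]
machine frame [-0.0837  0.0008] target -.123,0; yaw -0.0392
-0.045 cover rear edge x 0.074 grad 21.8 => cover 0.024
-0.03 cover rear edge x 0.074 grad 21.7 => cover 0.024
-0.055 cover rear edge x 0.074 grad 20.6 => cover 0.024
s_7.7.png
```

Call:
apply_moves:
  moves:
    - {"wx": 0, "wy": 0, "wz": 0, "dx": 10, "dy": 0, "dz": -1, "grip": 44}
    - {"wx": 0, "wy": 0, "wz": 0, "dx": 10, "dy": 0, "dz": 0, "grip": 44}
    - {"wx": 0, "wy": 0, "wz": 0, "dx": 6, "dy": 0, "dz": 0, "grip": 44}
    - {"wx": 0, "wy": 0, "wz": 0, "dx": 5, "dy": 0, "dz": 0, "grip": 44}
    - {"wx": 0, "wy": 0, "wz": 0, "dx": 4, "dy": 0, "dz": 0, "grip": 44}
    - {"wx": 0, "wy": 0, "wz": 0, "dx": 4, "dy": 0, "dz": 0, "grip": 44}
    - {"wx": 0, "wy": 0, "wz": 0, "dx": 4, "dy": 0, "dz": 0, "grip": 44}
    - {"wx": 0, "wy": 0, "wz": 0, "dx": 4, "dy": 0, "dz": 0, "grip": 44}
    - {"wx": 0, "wy": 0, "wz": 0, "dx": 4, "dy": 0, "dz": 0, "grip": 44}
    - {"wx": 0, "wy": 0, "wz": 0, "dx": 4, "dy": 0, "dz": 0, "grip": 44}

```text
clock: 8.48
position: [0.6182, -0.0093, 0.17]
eef_rot: [-3.141, 0.061, 0.001]
contact_force: [-1.1, 0.5, 0.1]
gripper_width: 0.0443
```

```bash
python3 st.py; python3 ed.py; cp pics/$(ls -t pics|head -1) pics/push1.png
```

```text
8.4833 [ 0.6182 -0.0093  0.17  ] [-1.13  0.47  0.09] [0.086 0.176 0.011] 0.0443
[[0.9992, -0.0391, -0.0004], [-0.0391, -0.9992, 0.0001], [-0.0004, -0.0001, -1.0]]
machine frame [-0.0281  0.0007] target -.123,0; yaw -0.0391
-0.045 cover rear edge x 0.095 grad 19.5 => cover 0.045
-0.03 cover rear edge x 0.095 grad 20.7 => cover 0.045
-0.055 cover rear edge x 0.095 grad 22.0 => cover 0.045
```

View pics/push1.png

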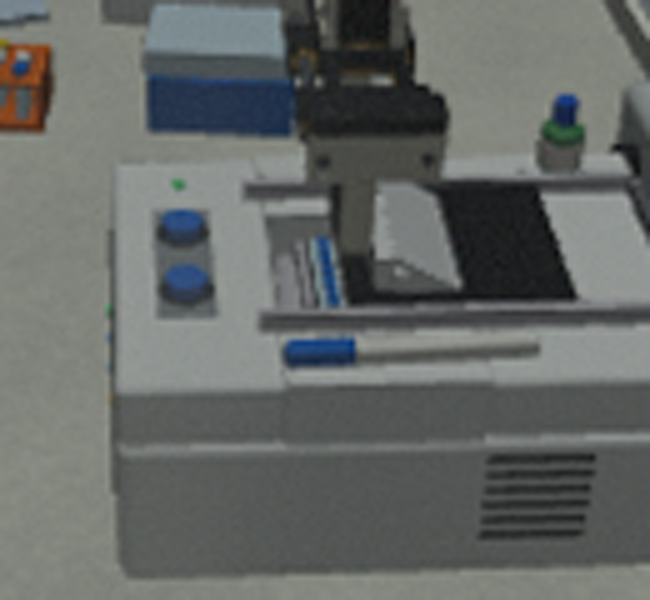

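Call:
apply_moves:
  moves:
    - {"wx": 0, "wy": 0, "wz": 0, "dx": 4.5, "dy": 0, "dz": 0, "grip": 44}
    - {"wx": 0, "wy": 0, "wz": 0, "dx": 4.5, "dy": 0, "dz": 0, "grip": 44}
    - {"wx": 0, "wy": 0, "wz": 0, "dx": 4.5, "dy": 0, "dz": 0, "grip": 44}
    - {"wx": 0, "wy": 0, "wz": 0, "dx": 4.5, "dy": 0, "dz": 0, "grip": 44}
    - {"wx": 0, "wy": 0, "wz": 0, "dx": 4.5, "dy": 0, "dz": 0, "grip": 44}
    - {"wx": 0, "wy": 0, "wz": 0, "dx": 4.5, "dy": 0, "dz": 0, "grip": 44}
    - {"wx": 0, "wy": 0, "wz": 0, "dx": 4.5, "dy": 0, "dz": 0, "grip": 44}
    - {"wx": 0, "wy": 0, "wz": 0, "dx": 4.5, "dy": 0, "dz": 0, "grip": 44}
    - {"wx": 0, "wy": 0, "wz": 0, "dx": 4.5, "dy": 0, "dz": 0, "grip": 44}
    - {"wx": 0, "wy": 0, "wz": 0, "dx": 4.5, "dy": 0, "dz": 0, "grip": 44}
    - {"wx": 0, "wy": 0, "wz": 0, "dx": 3, "dy": 0, "dz": 0, "grip": 44}
    - {"wx": 0, "wy": 0, "wz": 0, "dx": 0, "dy": 0, "dz": 0, "grip": 44}

```text
clock: 9.53
position: [0.6667, -0.0114, 0.1702]
eef_rot: [3.141, -0.062, 0.001]
contact_force: [-0.4, -0.4, -0.7]
gripper_width: 0.0443
```

```bash
python3 st.py; python3 ed.py
```

```text
9.5333 [ 0.6667 -0.0114  0.1702] [-0.38 -0.36 -0.7 ] [0.04  0.046 0.057] 0.0443
[[0.9992, -0.0393, 0.0006], [-0.0393, -0.9992, -0.0002], [0.0007, 0.0002, -1.0]]
machine frame [0.0205 0.0004] target -.123,0; yaw -0.0393
-0.045 cover rear edge x 0.144 grad 19.3 => cover 0.094
-0.03 cover rear edge x 0.143 grad 22.6 => cover 0.093
-0.055 cover rear edge x 0.143 grad 18.4 => cover 0.093
```

Call:
apply_moves:
  moves:
    - {"wx": 0, "wy": 0, "wz": 0, "dx": 2, "dy": 0, "dz": 0, "grip": 44}
    - {"wx": 0, "wy": 0, "wz": 0, "dx": 2, "dy": 0, "dz": 0, "grip": 44}
    - {"wx": 0, "wy": 0, "wz": 0, "dx": 2, "dy": 0, "dz": 0, "grip": 44}
    - {"wx": 0, "wy": 0, "wz": 0, "dx": 2, "dy": 0, "dz": 0, "grip": 44}
    - {"wx": 0, "wy": 0, "wz": 0, "dx": 0, "dy": 0, "dz": 0, "grip": 44}
    - {"wx": 0, "wy": 0, "wz": 0, "dx": 0, "dy": 0, "dz": 0, "grip": 44}

```text
clock: 10.08
position: [0.6718, -0.0116, 0.1702]
eef_rot: [3.141, -0.061, -0.008]
contact_force: [-12.3, 0.3, 7.2]
gripper_width: 0.0439
```

```bash
python3 st.py; python3 ed.py
```

```text
10.0833 [ 0.6718 -0.0116  0.1702] [-12.3    0.3    7.25] [0.185 2.296 0.212] 0.0439
[[0.9992, -0.039, -0.005], [-0.039, -0.9992, -0.0], [-0.0049, 0.0002, -1.0]]
machine frame [0.0256 0.0004] target -.123,0; yaw -0.039
-0.045 cover rear edge x 0.162 grad 9.7 => cover 0.112
-0.03 cover rear edge x 0.161 grad 11.6 => cover 0.111
-0.055 cover rear edge x 0.16 grad 11.2 => cover 0.11
```

At the stop: the force rose to 12 N after 5 mm. Next I back off and rise clear.

Call:
apply_moves:
  moves:
    - {"wx": 0, "wy": 0, "wz": 0, "dx": -12, "dy": 0, "dz": 0, "grip": 44}
    - {"wx": 0, "wy": 0, "wz": 0, "dx": -15, "dy": 0, "dz": 0, "grip": 44}
    - {"wx": 0, "wy": 0, "wz": 0, "dx": -10, "dy": 0, "dz": -15, "grip": 44}
    - {"wx": 0, "wy": 0, "wz": 0, "dx": 0, "dy": 0, "dz": -30, "grip": 44}
    - {"wx": 0, "wy": 0, "wz": 0, "dx": 0, "dy": 0, "dz": -35, "grip": 44}
    - {"wx": 0, "wy": 0, "wz": 0, "dx": -35, "dy": 0, "dz": 0, "grip": 44}
    - {"wx": 0, "wy": 0, "wz": 0, "dx": -35, "dy": 0, "dz": 0, "grip": 44}
    - {"wx": 0, "wy": 0, "wz": 0, "dx": -35, "dy": 0, "dz": 0, "grip": 44}
    - {"wx": 0, "wy": 0, "wz": 0, "dx": -35, "dy": 0, "dz": 0, "grip": 44}
    - {"wx": 0, "wy": 0, "wz": 0, "dx": -35, "dy": 0, "dz": 0, "grip": 44}
    - {"wx": 0, "wy": 0, "wz": 0, "dx": 0, "dy": 0, "dz": 0, "grip": 44}
    - {"wx": 0, "wy": 0, "wz": 0, "dx": 0, "dy": 0, "dz": 0, "grip": 44}

```text
clock: 11.13
position: [0.4612, -0.0032, 0.2507]
eef_rot: [3.141, -0.062, 0.003]
contact_force: [0.7, 0.0, 0.5]
gripper_width: 0.0441
```

```bash
python3 st.py
python3 - <<'E'
from h import *
p,d=camera("side");cv2.imwrite("pics/sf.png",cv2.resize(p[140:260,220:380,::-1],None,fx=5,fy=5,interpolation=2))
q,d2=camera("top");cv2.imwrite("pics/tf.png",cv2.resize(q[60:290,100:400,::-1],None,fx=2.5,fy=2.5,interpolation=2))
cv2.imwrite("pics/sfull.png",p[:,:,::-1])
a=np.load("side.npz")["p"]
df=np.abs(a.astype(int)-p).max(-1)
for n,(x0,x1,y0,y1) in dict(tip=(245,285,140,170),rack=(195,235,145,168),eth=(250,292,288,360),radio=(308,338,284,365),pip=(125,250,343,372),drop=(325,340,157,175),marker=(275,330,205,215)).items(): print(n,(df[y0:y1,x0:x1]>40).sum())
E
```

```text
11.1333 [ 0.4612 -0.0032  0.2507] [0.74 0.04 0.54] [ 0.009 -0.025  0.015] 0.0441
[[0.9992, -0.0393, 0.0021], [-0.0393, -0.9992, -0.0002], [0.0021, 0.0002, -1.0]]
machine frame [-0.1852  0.001 ] target -.123,0; yaw -0.0393
tip 8
rack 139
eth 0
radio 0
pip 0
drop 0
marker 0
```

View pics/sf.png

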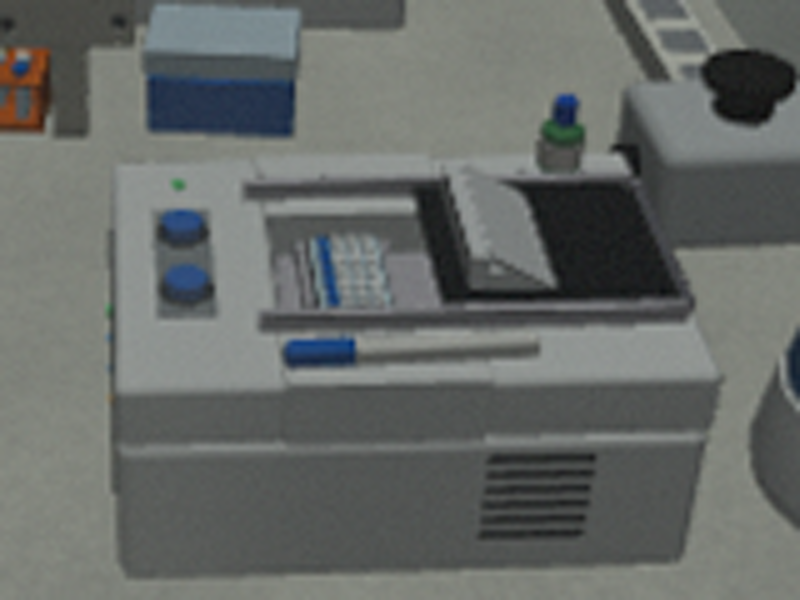

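View pics/tf.png

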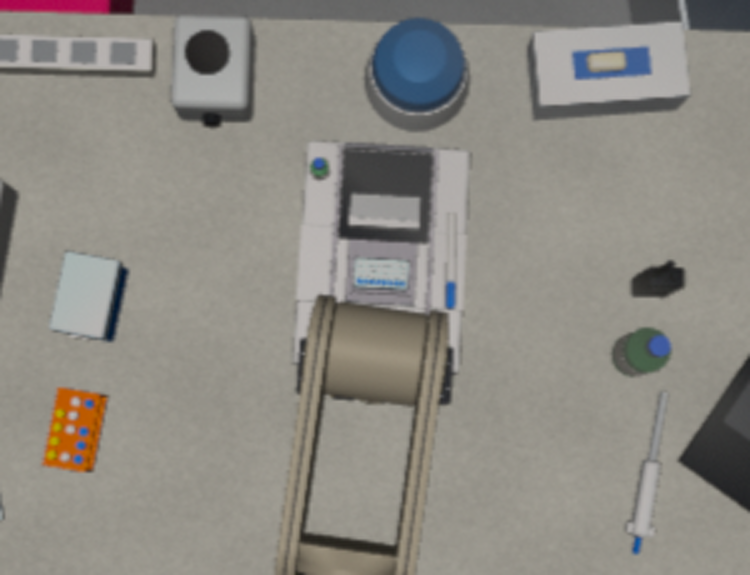

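```bash
python3 -c "
from workcell import *
print(hand_in())"
```

```text
the job is handed in; nothing more can be done
None
```

The PCR cover is open at its rear stop, the arm is clear, and I have handed the job in at about 11 s on the robot's clock.

- **Keys:** I pressed both keys together, one fingertip on each, down to a measured fingertip height of 155.2 mm (fully down is 155), with 13–14 N at the wrist. I held them for just over 3 s, until the cover measured 24 mm back in two pictures a second apart.
- **Cover:** I released the keys and pushed the front of the ledge. The image put the cover at 93–94 mm. It then moved about 5 mm more before the force rose to 12 N at the stop, so it is at roughly 98–99 mm. I then backed off and rose clear.

**Last checks:**
- **Contact:** The contact force was back at the sensor's no-load level, under 1 N.
- **Scene:** In the pictures both keys are up, the tube tray is seated in the block and the cover is fully back.
- **Bystanders:** Compared with the first side picture, five of the seven bystanders showed no change. Some pixels differed around the tube rack (139) and the tip box (8). At the rack the gripper partly blocks the view. I took both to be undisturbed because they stand well clear of the arm's path.

**Checks that disagreed:**
- **Cover position:** My image-edge measurement read 110–112 mm once the cover was at the stop, more than its 100 mm travel. Its edge there was weak and it had probably picked up the rear frame, so I relied on the fingertip travel and force instead.
- **Refused moves:** My first two move calls were refused because some row fields were missing. Nothing moved.

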